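# Clear the pile of memo blocks into the desk set

### The arm

A 6-joint arm with a two-finger parallel gripper is mounted at the origin on a cart in front of the work surface, level with it; the furniture and walls round the work are solid. World frame = base frame: x ahead of the robot, y to its left, z up, the work surface at z = 0. Lengths are in m, angles in rad, forces in N, time in s.
With the tool pointing down it reaches from about 0.425 to 0.95 m from the base axis. Payload 3.5 kg.
Tool frame: the origin (TCP) lies between the finger pads; the fingertips stand 22 mm ahead of it and the grasp point (between the pads) lies 3 mm ahead of it (ctrl.nose_length is the z of the fingertips in the tool frame, in m); z points along the fingers, y is the line along which they close (so a half turn about z gives the same grasp; the last joint's range is limited). The gripper opens to 85 mm and grips with 20 to 120 N. Pads are 22 mm wide; open, the fingers measure 114 mm over their backs; the gripper's body (76 mm by 85 mm) begins 54 mm behind the grasp point. The pads swing forward as they close: fully open they stand 13 mm farther back than shut.
Start: joints at [1.194, 0.286, 1.577, -0, 1.279, -0.15], TCP at [0.152, 0.658, 0.253] pointing down, gripper open.
Joint ranges: [-2.77, 2.77], [-0.9, 2.22], [0.21, 2.48], [-1.53, 4.67], [0.24, 2.81], [-2.84, 2.84]. Speed limits (rad/s): [2.79, 2.79, 3.14, 3.14, 3.14, 3.14].

### API

Orientations are given as a unit quaternion [x, y, z, w].
In Python, from plant import ctrl gives the robot as it stands. The module is installed in compiled form; this text tells all that it offers.
- The arm moves only by the tool send_rows, never from a script. Its argument "rows" is text: rows parted by semicolons, each of 7 numbers parted by spaces: the turn, a rotation vector about the tool's x, y, z in parts of the range, where 1.0 means 2 pi rad, then the shift along the tool's x, y, z in a scale on which 1.0 is 800 mm, then the opening, from -1 (shut) to 1 (fully open). A call has 1 to 8 rows; each row is the pose to reach, as a shift and turn from the pose commanded when the call began, along the tool's axes at that moment; what a row does not reach only later rows make up. A row lasts 1/8 s, in which the tool goes at most 62.5 mm and 10.7 degrees, less where a joint would pass 70% of its speed; a pose out of reach is approached as far as the arm can. Shift and turn numbers lie between -1 and 1, and a call with a number outside is refused. A call with a gripper value outside its range is refused whole. The fingers move at their own pace and stop on an object; "grip_force" is the grip in N (left out, the last holds). Time passes only in rows, so rows that repeat a pose let the fingers close. It gives the time, the measured TCP pose, the force, the opening and the grip force at its end, in the units of the state.
- ctrl.get_state(): the state, without advancing time (a new reading comes with each control period).
- ctrl.read_camera(name): name is "side" or "top"; returns a dict with "color" (420x560x3 uint8, red, green, blue), "fx", "fy", "cx", "cy" (pixels), "extrinsics" (4x4, takes a point from world to camera coordinates). Camera axes: x right, y down, z forward; pixel columns grow to the right and rows downward; lengths in m; the calibration is good to about 2 mm. A picture is of the moment at which its call begins. There is no depth.
- ctrl.sign_off(): hands the job in; it is judged then, once.
Trained networks look in a picture, given as the dict that the camera call returned (one of the last four; its "shot" number tells which), for a name from the list of things; names that differ only in an ending like _2 or _b are one class to them, and where a whole thing is asked for, a point or a joint stands for the part that bears it (a point fixed in the world has none). Each returns a list of dicts, best first, with "p" (0 to 1); they miss things now and then, are a little off and sometimes report something else, mostly with a low value. They report only what shows in the picture. A call takes as long as a camera call. They do not tell look-alikes from the thing itself.
- ctrl.look_for(picture, target): "position" ([x, y, z] in m, in the coordinates of the camera as it stood for that picture, good to about 4 mm: the middle of the surface that is visible of it).
The state is a dict: "time": time; "qpos": joint angles; "dq": joint speeds; "joint_efforts": joint torques, N m; "eef_pos": TCP position; "tcp_rot": TCP orientation; "contact_force": force on the tool from outside, world axes, zero at the start; "wrist_torque": the same for the moment, N m; "opening": opening from 0.0 (shut) to 1.0 (fully open); "finger_force": force on a finger pad.
Only numpy, scipy, OpenCV 4.12 (cv2) and the standard library are available. Lean on these libraries where they do the work, as an engineer would, in place of code of your own. Each camera call takes 0.05 s, during which the arm holds its last target. There are 200 camera calls.

### The job

Take apart the pile on the desk, without toppling anything: stand the glue stick upright in the crowded pen cup, right down among the pencils, easing them aside but leaving both in the cup, and lay the pink, yellow and white memo blocks each flat in the brass-cornered tray that fits its size, right down between the posts. Let go of everything at the end.

Things in the scene. Friction and masses are not known exactly. Their poses are not given: they have to be found in the camera images.
- glue_stick: Glue stick, white tube with green cap and green foot, 91 mm tall, 25 mm across (cap 27 mm, from 60 mm up). At the start it stands upright on the pink block. Origin: centre of its foot; z up along the stick. Beware the globe on the desk: its ring, at x 0.71, y 0.05, is 0.42 m across, 0.16 to 0.5 m up; draw the hand back to 0.35 m from the base when swinging past it.
- small_block: Small pink memo block (stiff paper block), 50 x 36 mm and 20 mm thick; lies on the yellow block, under the glue stick. Origin: centre of its underside; x along the long side, y across it, z up. All blocks of the pile lie within 0.25 rad of each other.
- medium_block: Medium yellow memo block (stiff paper block), 70 x 50 mm and 20 mm thick; lies on the white block, under the pink block. Origin: centre of its underside; x along the long side, y across it, z up. All blocks of the pile lie within 0.25 rad of each other.
- large_block: Large white memo block (stiff paper block), 90 x 64 mm and 20 mm thick; bottom of the pile, lies on the worktop under the yellow block. Origin: centre of its underside; x along the long side, y across it, z up. All blocks of the pile lie within 0.25 rad of each other.
- small_tray: Small memo tray for the pink block: fixed dark wooden plate 70 x 56 x 4 mm; four brass corner posts 16 mm high lean outward. Pocket 55 x 41 mm at the plate, 63 x 49 mm at the top; sides open between posts for fingers (41 mm in long sides). Origin: centre of plate's underside, on the worktop; block rests 4 mm above; x along long side.
- medium_tray: Medium memo tray for the yellow block: fixed dark wooden plate 90 x 70 x 4 mm; four brass corner posts 16 mm high lean outward. Pocket 75 x 55 mm at the plate, 83 x 63 mm at the top; sides open between posts for fingers (55 mm in long sides). Origin: centre of plate's underside, on the worktop; block rests 4 mm above; x along long side.
- large_tray: Large memo tray for the white block: fixed dark wooden plate 110 x 84 x 4 mm; four brass corner posts 16 mm high lean outward. Pocket 95 x 69 mm at the plate, 103 x 77 mm at the top; sides open between posts for fingers (75 mm in long sides). Origin: centre of plate's underside, on the worktop; block rests 4 mm above; x along long side.
- cup: Round dark steel pen cup fixed to the worktop, 70 mm outside, 62 mm inside, 62 mm tall, floor 4 mm. A loose pencil stands on its -x side and one on its +x side, about 22 mm apart: the 25 mm glue stick set down between pushes them gently outward; fingers pass beside them if they close along y. Origin: centre of underside; x runs from the blue to the orange pencil.
- blue_pencil: Stubby blue pencil, 14 mm thick, 91 mm long, with a cone-shaped tip over the last 23 mm, 12 g, standing loose in the cup with its tip up (its tip about 33 mm above the rim). Origin: centre of its foot; z along it.
- orange_pencil: Stubby orange pencil, 14 mm thick, 91 mm long, with a cone-shaped tip over the last 23 mm, 12 g, standing loose in the cup with its tip up (its tip about 33 mm above the rim). Origin: centre of its foot; z along it.
Not all that is in view belongs to the job. What is shaped like the cup but turquoise is not meant. Leave any purple or turquoise look-alike of the small_block alone.

How it is judged:
At the end, for the whole second after the job is handed in: Each block flat in its own tray (centre within 8 mm, underside under 8 mm up, turned under 0.15 rad, tilt under 0.08); glue stick in the cup (foot within 20 mm of the axis, under 12 mm up, leaning under 0.35 rad); both pencils still in the cup; all at rest (horizontal distance between large_block and large_tray below 0.008 m and z of large_block in the frame of large_tray below 0.008 m and angle between the x axis of large_block and the x axis of large_tray, either way round below 0.15 rad and angle between each of large_block, medium_block, small_block's own z axis and vertical below 0.08 rad and linear speed of each of large_block, medium_block, small_block, glue_stick below 0.02 m/s and horizontal distance between medium_block and medium_tray below 0.008 m and z of medium_block in the frame of medium_tray below 0.008 m and angle between the x axis of medium_block and the x axis of medium_tray, either way round below 0.15 rad and horizontal distance between small_block and small_tray below 0.008 m and z of small_block in the frame of small_tray below 0.008 m and angle between the x axis of small_block and the x axis of small_tray, either way round below 0.15 rad and horizontal distance between glue_stick and cup below 0.02 m and z of glue_stick in the frame of cup below 0.012 m and angle between glue_stick's own z axis and vertical below 0.35 rad and horizontal distance between each of blue_pencil, orange_pencil and cup below 0.032 m and z of each of blue_pencil, orange_pencil in the frame of cup below 0.02 m and angle between each of blue_pencil, orange_pencil's own z axis and vertical below 0.6 rad); the robot touches nothing.
It fails at once if the glue stick topples (leans over by more than 50 degrees) (angle between glue_stick's own z axis and vertical above 0.87 rad).
It fails at once if the white block tips up by more than 40 degrees (angle between large_block's own z axis and vertical above 0.7 rad).
It fails at once if the yellow block tips up by more than 40 degrees (angle between medium_block's own z axis and vertical above 0.7 rad).
It fails at once if the pink block tips up by more than 40 degrees (angle between small_block's own z axis and vertical above 0.7 rad).
It fails at once if a pencil is knocked out of the cup (horizontal distance between any of blue_pencil, orange_pencil and cup above 0.06 m).
It also fails if it takes over 136 s, if anything falls off the work surface, if the arm or the gripper's body presses on something with over 40 N, if the wrist force passes 120 N, or if a joint passes its speed limit or range.

## Working session

There is one attempt and no reset: what is moved stays moved. The work goes in short steps, Python scripts to look and compute and a tool call to move; the robot and the scene stay as the last step left them, time stands still between calls to the robot, and variables do not carry over. Pictures are saved under pics/ and viewed, at most 14 in all, crops included, and the job is handed in when it is done.

Besides the shell and the picture viewer there is one more tool, called after "Emit:" as a command line: name --argument value ..., lists and objects as JSON in quotes. send_rows: Moves the arm, as the interface text tells. Its arguments: {"type":"object","properties":{"rows":{"type":"string"},"grip_force":{"type":"number"}},"required":["rows"]}

```bash
mkdir -p pics; cat > h.py <<'E'
import numpy as np, cv2
from plant import ctrl
def shot(n):
    p=ctrl.read_camera(n); return p
def save(p,f,crop=None,s=1):
    im=p["color"][:,:,::-1]
    if crop: x0,y0,x1,y1=crop; im=im[y0:y1,x0:x1]
    im=cv2.resize(im,None,fx=s,fy=s,interpolation=cv2.INTER_CUBIC); cv2.imwrite(f,im)
def proj(p,X):
    X=np.atleast_2d(X); E=p["extrinsics"]; c=X@E[:3,:3].T+E[:3,3]
    return np.c_[p["fx"]*c[:,0]/c[:,2]+p["cx"],p["fy"]*c[:,1]/c[:,2]+p["cy"]]
def ray(p,uv,z):
    E=p["extrinsics"];R=E[:3,:3];o=-R.T@E[:3,3]
    d=R.T@np.array([(uv[0]-p["cx"])/p["fx"],(uv[1]-p["cy"])/p["fy"],1.])
    return o+d*(z-o[2])/d[2]
def toworld(p,c):
    E=p["extrinsics"]; return E[:3,:3].T@(np.array(c)-E[:3,3])
E
cat > a.py <<'E'
from h import *
ps={n:shot(n) for n in("top","side")}
for n,p in ps.items():
    save(p,f"pics/{n}0.png",s=1.4)
    E=p["extrinsics"];print(n,"cam at",-E[:3,:3].T@E[:3,3],p["fx"])
    for t in "glue_stick small_block medium_block large_block small_tray medium_tray large_tray cup blue_pencil orange_pencil".split():
        for d in ctrl.look_for(p,t)[:3]:
            w=toworld(p,d["position"]);print(n,t,round(d["p"],2),w.round(3),proj(p,w)[0].round())
s=ctrl.get_state();print(s["time"],s["eef_pos"],s["tcp_rot"])
E
python3 a.py
```

```text
top cam at [ 0.28616369 -0.03284282  1.16711527] 429.90527522359844
top glue_stick 0.53 [ 0.377 -0.3    0.154] [392. 221.]
top small_block 0.82 [ 0.574 -0.177  0.017] [333. 153.]
top small_block 0.56 [ 0.219 -0.424  0.019] [425. 286.]
top small_block 0.5 [ 0.375 -0.299  0.058] [382. 225.]
top medium_block 0.58 [ 0.392 -0.295  0.043] [379. 219.]
top large_block 0.74 [ 0.379 -0.302  0.15 ] [392. 221.]
top large_block 0.64 [ 0.378 -0.296  0.019] [377. 225.]
top small_tray 0.98 [ 0.467 -0.418  0.001] [420. 194.]
top medium_tray 0.63 [ 0.462 -0.187  0.002] [336. 194.]
top large_tray 0.74 [ 0.563 -0.293  0.007] [375. 159.]
top cup 0.96 [0.468 0.365 0.038] [129. 185.]
top cup 0.63 [0.44  0.266 0.016] [169. 198.]
top blue_pencil 0.47 [0.449 0.357 0.061] [129. 191.]
top orange_pencil 0.64 [0.486 0.366 0.051] [128. 178.]
side cam at [0.4858334  1.3081809  0.63474355] 545.2578627597785
side glue_stick 0.64 [ 0.385 -0.299  0.106] [275. 161.]
side small_block 0.69 [ 0.383 -0.289  0.051] [275. 179.]
side small_block 0.64 [ 0.58  -0.163  0.016] [211. 206.]
side small_block 0.46 [ 0.228 -0.416  0.016] [319. 175.]
side medium_block 0.72 [ 0.391 -0.28   0.036] [273. 184.]
side large_block 0.7 [ 0.386 -0.283  0.007] [275. 193.]
side small_tray 0.67 [ 0.47  -0.411  0.003] [247. 180.]
side medium_tray 0.53 [ 0.459 -0.183  0.003] [252. 207.]
side large_tray 0.83 [ 0.565 -0.291  0.006] [217. 193.]
side large_tray 0.24 [ 0.383 -0.285  0.054] [276. 179.]
side cup 0.82 [0.468 0.393 0.035] [254. 306.]
side orange_pencil 0.42 [0.484 0.375 0.071] [246. 286.]
side orange_pencil 0.4 [ 0.569 -0.292  0.005] [216. 193.]
1.1 [0.1517584  0.65769112 0.2533082 ] [ 1.13181074e-01  9.93574377e-01 -2.49161713e-05 -1.34513615e-05]
```

```bash
cat > b.py <<'E'
from h import *
p=shot("top"); save(p,"pics/t1.png",(310,130,450,240),5.7)
save(p,"pics/t2.png",(90,150,200,230),7)
E
python3 b.py
```

```text
(no output)
```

View pics/top0.png

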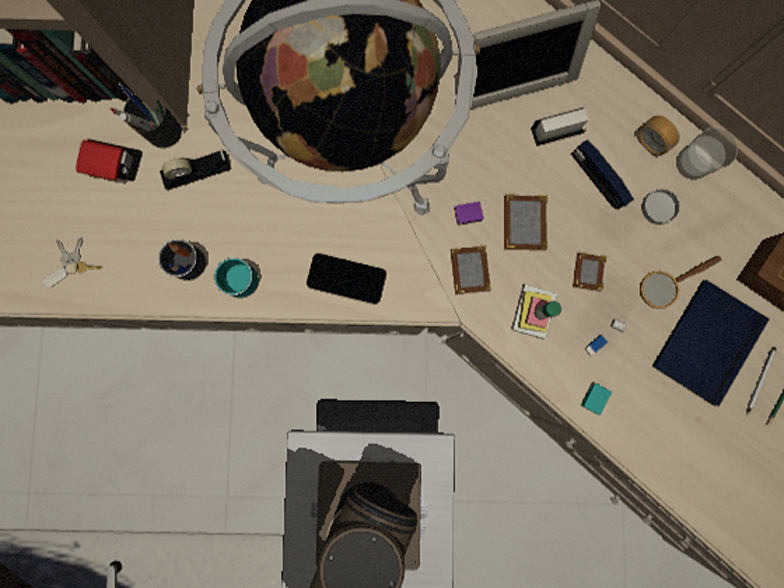

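View pics/side0.png

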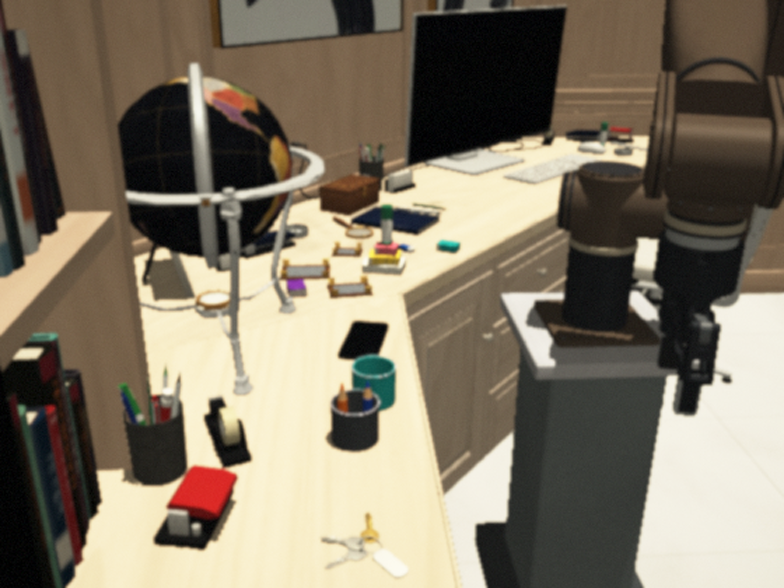

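View pics/t1.png

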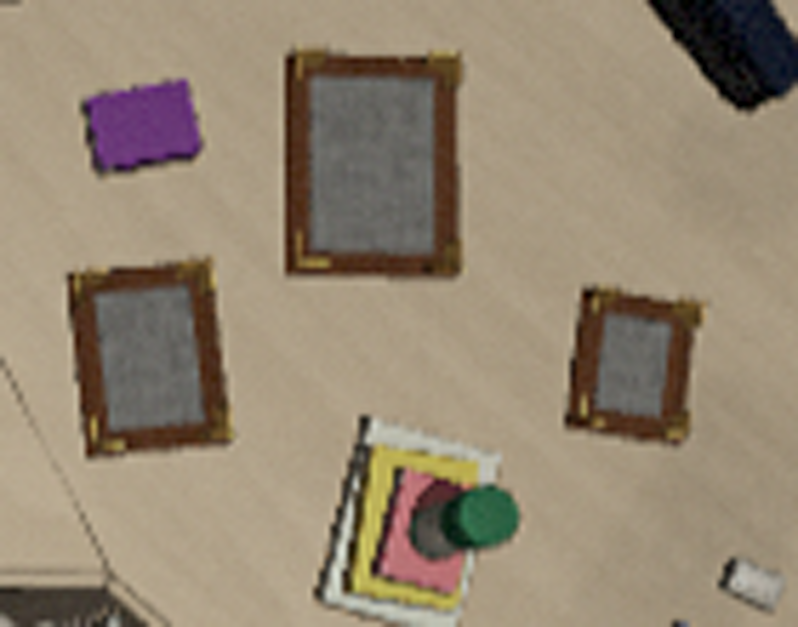

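View pics/t2.png

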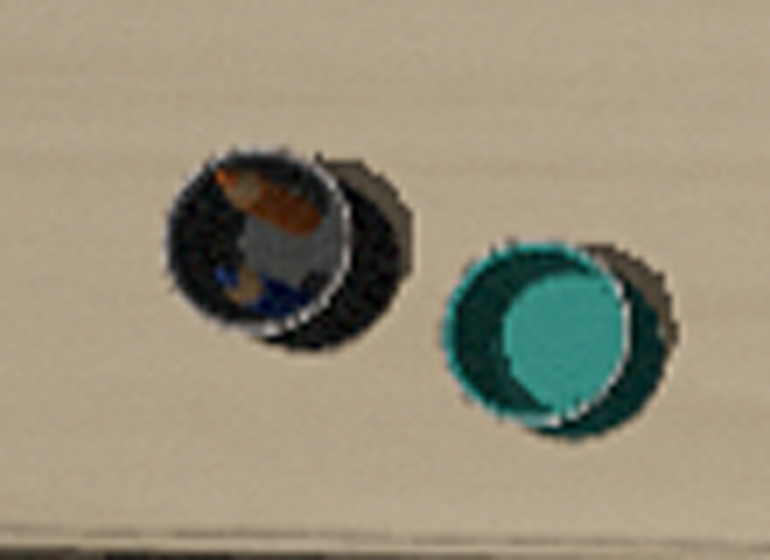

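The candidates for the pink block are pink with the glue stick on it (382,225), purple (333,153) and turquoise (425,286). I choose the pink one in the pile. For the cup there is a dark one with pencils (127,184) and a turquoise empty one (167,197), and I choose the dark one. In the close crops the pile's long sides run about along +x, and blue→orange points up in the image, which is about +x.

```bash
cat > m.py <<'E'
from h import *
from scipy.optimize import least_squares
p=shot("top"); im=p["color"]
c1=lambda a:np.array(a)/5.7+[310,130]-0.41
c2=lambda a:np.array(a)/7+[90,150]-0.43
def fit(L,W,z,cs):
    # cs: TL,TR,BL,BR  (up=+x,left=+y)
    l=np.array([[L,W],[L,-W],[-L,W],[-L,-W]])/2
    f=lambda q:(proj(p,np.c_[q[0]+l[:,0]*np.cos(q[2])-l[:,1]*np.sin(q[2]),q[1]+l[:,0]*np.sin(q[2])+l[:,1]*np.cos(q[2]),np.full(4,z)])-c1(cs))
    w=np.array([ray(p,c,z) for c in c1(cs)])
    r=least_squares(lambda q:f(q).ravel(),[*w[:,:2].mean(0),0])
    return r.x.round(4),"resid px",f(r.x).round(1).tolist()
print("pink",fit(.05,.036,.06,[(402,468),(475,480),(380,573),(458,592)]))
print("yel",fit(.07,.05,.04,[(372,445),(480,462),(348,592),(457,608)]))
print("wht",fit(.09,.064,.02,[(365,420),(498,455),(322,598),(452,627)]))
print("cap",ray(p,c1((482,516)),.151),"cup",ray(p,c2((258,240)),.062),"tips",ray(p,c2((222,175)),.095),ray(p,c2((225,275)),.095))
for n,L,W,cs in (("S",.07,.056,[(585,290),(700,303),(567,427),(686,441)]),("M",.09,.07,[(70,276),(210,263),(90,455),(230,440)]),("L",.11,.084,[(288,54),(459,56),(288,272),(459,273)])):
    print(n,fit(L,W,.004,cs))
# gray insert via segmentation
hsv=cv2.cvtColor(im,cv2.COLOR_RGB2HSV); g=((hsv[...,1]<40)&(hsv[...,2]>80)&(hsv[...,2]<170)).astype(np.uint8)
for n,(u,v) in dict(S=(420,194),M=(336,194),L=(375,159)).items():
    k,lab=cv2.connectedComponents(g); m=(lab==lab[v,u]).astype(np.uint8); cs,_=cv2.findContours(m,0,2)
    pts=cs[0][:,0,:].astype(float); w=np.array([ray(p,c,.004)[:2] for c in pts],np.float32)*1000
    print(n,m.sum(),cv2.minAreaRect(w))
ps=shot("side"); 
for q in ((.379,-.297,.151),(.379,-.297,.06)): print("side px glue",proj(ps,q))
print(ctrl.nose_length)
save(ps,"pics/s1.png",(190,130,340,230),5.3)
E
python3 m.py
```

```text
pink (array([ 0.3832, -0.3069, -0.1805]), 'resid px', [[-0.4, -0.3], [0.4, 0.4], [0.0, 0.2], [0.0, -0.4]])
yel (array([ 0.3855, -0.3051, -0.1508]), 'resid px', [[0.0, -0.3], [-0.2, -0.1], [0.3, -0.0], [-0.1, 0.4]])
wht (array([ 0.3881, -0.3076, -0.2398]), 'resid px', [[0.2, -0.8], [-0.1, -0.8], [-0.3, 0.2], [0.2, 1.4]])
cap [ 0.38076552 -0.30661377  0.151     ] cup [0.46806366 0.3650661  0.062     ] tips [0.48604151 0.36753413 0.095     ] [0.44964121 0.36424843 0.095     ]
S (array([ 0.469 , -0.4201, -0.1146]), 'resid px', [[-0.1, -0.7], [-0.1, -0.2], [0.4, 0.3], [-0.2, 0.6]])
M (array([ 0.467 , -0.187 ,  0.1206]), 'resid px', [[-0.5, -0.5], [0.3, -0.7], [-0.4, 0.5], [0.6, 0.6]])
L (array([ 0.5649, -0.2946,  0.0041]), 'resid px', [[-0.2, -0.6], [0.0, -0.3], [-0.1, 0.3], [0.4, 0.6]])
S 184 ((468.3016662597656, -418.929931640625), (31.155590057373047, 44.641849517822266), 80.57818603515625)
M 382 ((466.51611328125, -186.52294921875), (64.27469635009766, 44.828826904296875), 6.878007888793945)
L 630 ((564.2820434570312, -294.37109375), (82.87439727783203, 55.519447326660156), 0.06317376345396042)
side px glue [[276.90091628 147.32359152]]
side px glue [[276.71401914 175.3189951 ]]
0.022
```

View pics/s1.png

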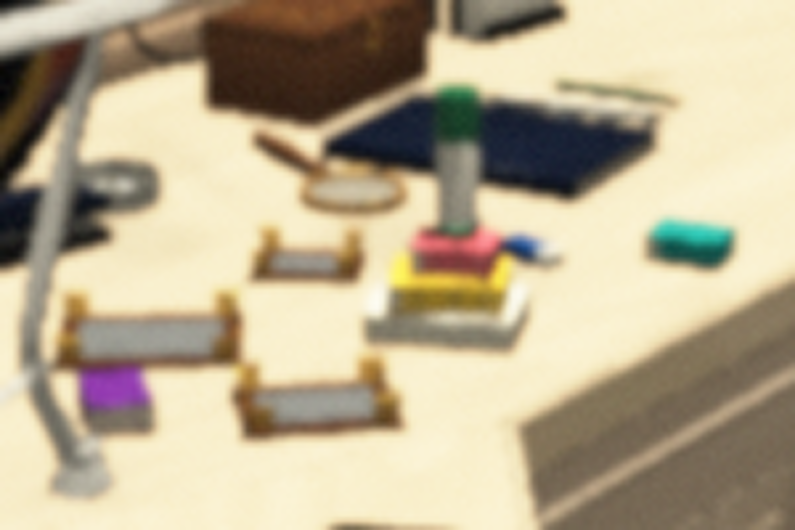

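The side crop shows the stick's cap top at about (276,147), which matches the projection of (0.379,-0.297,0.151). The pile, trays and cup all fit their given sizes to about 1 px. Next I write the planner helper.

```bash
cat > plan.py <<'E'
import sys,numpy as np
from plant import ctrl
from scipy.spatial.transform import Rotation as R
# args: waypoints x,y,z,yawdeg ; yaw = world heading of tool y. optional step mm as s=60
step=60; wps=[]
for a in sys.argv[1:]:
    if a[:2]=="s=": step=float(a[2:])
    else: wps.append([float(v) for v in a.split(",")])
s=ctrl.get_state(); r0=R.from_quat(s["tcp_rot"]); M=r0.as_matrix(); p0=np.array(s["eef_pos"])
y0=np.degrees(np.arctan2(M[1,1],M[0,1])); print("t",s["time"],"tcp",p0.round(4),"yaw",round(y0,1),"open",round(s["opening"],3))
cur=np.array([*p0*1000,y0]); n=0
for w in wps:
    t=np.array([w[0]*1000,w[1]*1000,w[2]*1000,w[3]])
    k=max(1,int(np.ceil(max(np.linalg.norm(t[:3]-cur[:3])/step,abs(t[3]-cur[3])/10))))
    for i in range(1,k+1):
        q=cur+(t-cur)*i/k
        Rt=R.from_euler("z",q[3]-90,degrees=True)*R.from_matrix([[-1,0,0],[0,1,0],[0,0,-1]])
        rv=(r0.inv()*Rt).as_rotvec(degrees=True); d=M.T@(q[:3]-p0*1000)
        n+=1; print(n,rv.round(1),d.round(1))
    cur=t
E
python3 plan.py 0.09,0.34,0.3,80 0.24,0.255,0.3,84 0.33,0.1,0.3,86 0.34,-0.08,0.3,90 0.28,-0.21,0.3,90
```

```text
t 1.25 tcp [0.1517 0.6577 0.2533] yaw 77.0 open 0.998
1 [-0.  -0.  -0.5] [ -1.9 -53.9  -7.8]
2 [-0. -0. -1.] [  -3.8 -107.8  -15.6]
3 [-0.  -0.  -1.5] [  -5.6 -161.7  -23.3]
4 [-0. -0. -2.] [  -7.5 -215.6  -31.1]
5 [-0.  -0.  -2.5] [  -9.4 -269.5  -38.9]
6 [-0. -0. -3.] [ -11.3 -323.4  -46.7]
7 [-0.  -0.  -4.3] [ -66.4 -339.8  -46.7]
8 [-0.  -0.  -5.7] [-121.5 -356.2  -46.7]
9 [-0. -0. -7.] [-176.6 -372.5  -46.7]
10 [-0.  -0.  -7.7] [-217.4 -416.1  -46.7]
11 [-0.  -0.  -8.3] [-258.3 -459.7  -46.7]
12 [-0. -0. -9.] [-299.1 -503.3  -46.7]
13 [ -0.  -0. -10.] [-311.7 -546.6  -46.7]
14 [ -0.  -0. -11.] [-324.2 -589.9  -46.6]
15 [ -0.  -0. -12.] [-336.8 -633.2  -46.6]
16 [ -0.  -0. -13.] [-349.3 -676.5  -46.6]
17 [ -0.  -0. -13.] [-339.6 -723.2  -46.6]
18 [ -0.  -0. -13.] [-329.8 -769.9  -46.6]
19 [ -0.  -0. -13.] [-320.1 -816.6  -46.6]
```

The manual's scale: shifts go in shares of 800 mm and turns go in shares of 2 pi rad. Converting my numbers, -323 mm / 800 = -0.4038, -270 mm / 800 = -0.3375, -2.5 degrees / 360 = -0.0069.

Emit:
send_rows --rows "0 0 0 -0.0025 -0.0675 -0.01 1;0 0 -0.0028 -0.005 -0.135 -0.02 1;0 0 -0.0042 -0.0075 -0.2025 -0.0288 1;0 0 -0.0056 -0.01 -0.27 -0.0388 1;0 0 -0.0069 -0.0125 -0.3375 -0.0488 1;0 0 -0.0083 -0.0138 -0.4038 -0.0588 1;0 0 -0.0083 -0.0138 -0.4038 -0.0588 1"

```text
time: 2.12
eef_pos: [0.0893, 0.3388, 0.3018]
tcp_rot: [0.088, 0.996, 0.003, 0.001]
contact_force: [0.1, 0.8, -0.2]
opening: 1.003
finger_force: 0.0
```

```bash
python3 plan.py 0.24,0.255,0.3,84 0.33,0.1,0.3,86 0.34,-0.08,0.3,90 0.28,-0.21,0.3,90 0.3805,-0.305,0.25,90
```

```text
t 2.125 tcp [0.0893 0.3388 0.3018] yaw 80.0 open 1.003
1 [ 0.3  0.1 -1.4] [-54.3 -18.7   0.6]
2 [ 0.3  0.1 -2.7] [-108.7  -37.5    1.2]
3 [ 0.3  0.1 -4. ] [-163.   -56.2    1.9]
4 [ 0.3  0.1 -4.7] [-201.6 -101.9    1.7]
5 [ 0.3  0.1 -5.4] [-240.2 -147.5    1.5]
6 [ 0.3  0.1 -6. ] [-278.7 -193.2    1.4]
7 [ 0.3  0.1 -7. ] [-289.  -237.     1.2]
8 [ 0.3  0.2 -8. ] [-299.3 -280.9    0.9]
9 [ 0.3  0.2 -9. ] [-309.7 -324.8    0.7]
10 [  0.3   0.2 -10. ] [-320.  -368.6    0.5]
11 [  0.3   0.2 -10. ] [-3.078e+02 -4.148e+02  2.000e-01]
12 [  0.3   0.2 -10. ] [-2.957e+02 -4.610e+02 -1.000e-01]
13 [  0.3   0.2 -10. ] [-2.836e+02 -5.071e+02 -3.000e-01]
14 [  0.3   0.2 -10. ] [-322.  -532.5   16.3]
15 [  0.3   0.2 -10. ] [-360.5 -558.    32.9]
16 [  0.3   0.2 -10. ] [-399.  -583.4   49.5]
```

Scaled: -299 mm / 800 = -0.3738, -289 mm / 800 = -0.3613, -5.4 degrees / 360 = -0.015.

Emit:
send_rows --rows "0 0 -0.0039 -0.0675 -0.0238 0 1;0 0 -0.0075 -0.1363 -0.0463 0 1;0 0 -0.0111 -0.2038 -0.07 0 1;0 0 -0.0131 -0.2525 -0.1275 0 1;0 0 -0.015 -0.3 -0.185 0 1;0 0 -0.0167 -0.3488 -0.2413 0 1;0 0 -0.0194 -0.3613 -0.2963 0 1;0 0 -0.0222 -0.3738 -0.3513 0 1"

```text
time: 3.12
eef_pos: [0.3363, 0.0101, 0.3002]
tcp_rot: [0.017, 1.0, 0.0, -0.0]
contact_force: [-0.4, -0.3, 0.6]
opening: 1.004
finger_force: 0.0
```

```bash
python3 plan.py 0.34,-0.08,0.3,90 0.28,-0.21,0.3,90 0.3805,-0.305,0.25,90
```

```text
t 3.125 tcp [0.3363 0.0101 0.3002] yaw 88.0 open 1.004
1 [ 0. -0. -1.] [ -3.4 -45.    0.1]
2 [ 0. -0. -2.] [ -6.8 -90.    0.2]
3 [ 0. -0. -2.] [  11.7 -134.     0.2]
4 [ 0. -0. -2.] [  30.1 -178.     0.2]
5 [ 0. -0. -2.] [ 4.86e+01 -2.22e+02  2.00e-01]
6 [ 0. -0. -2.] [  14.  -252.5   16.8]
7 [ 0. -0. -2.] [ -20.5 -282.9   33.5]
8 [ 0. -0. -2.] [ -55.1 -313.4   50.2]
```

Scaled: -313 mm / 800 = -0.3913, -178 mm / 800 = -0.2225, -2 degrees / 360 = -0.0056.

Emit:
send_rows --rows "0 0 -0.0028 -0.0038 -0.0563 0 1;0 0 -0.0056 -0.0088 -0.1125 0 1;0 0 -0.0056 0.015 -0.1675 0 1;0 0 -0.0056 0.0375 -0.2225 0 0.5;0 0 -0.0056 0.05 -0.2775 0 0.5;0 0 -0.0056 0.0175 -0.3163 0.0213 0.5;0 0 -0.0056 -0.0263 -0.3538 0.0413 0.5;0 0 -0.0056 -0.0688 -0.3913 0.0625 0.5"

```text
time: 4.12
eef_pos: [0.3812, -0.3047, 0.2493]
tcp_rot: [0.0, 1.0, -0.0, 0.0]
contact_force: [0.7, 0.1, 1.3]
opening: 0.754
finger_force: 0.0
```

```bash
python3 plan.py 0.3805,-0.305,0.138,90; cat > c.py <<'E'
from h import *
import sys
p=shot(sys.argv[1]); save(p,sys.argv[2],tuple(map(int,sys.argv[3].split(","))),float(sys.argv[4]))
E
python3 c.py side pics/s2.png 190,80,340,190 5
```

```text
t 4.125 tcp [ 0.3812 -0.3047  0.2493] yaw 90.0 open 0.754
1 [-0.  0. -0.] [ 0.3 -0.1 55.7]
2 [-0.  0. -0.] [  0.7  -0.3 111.3]
```

View pics/s2.png

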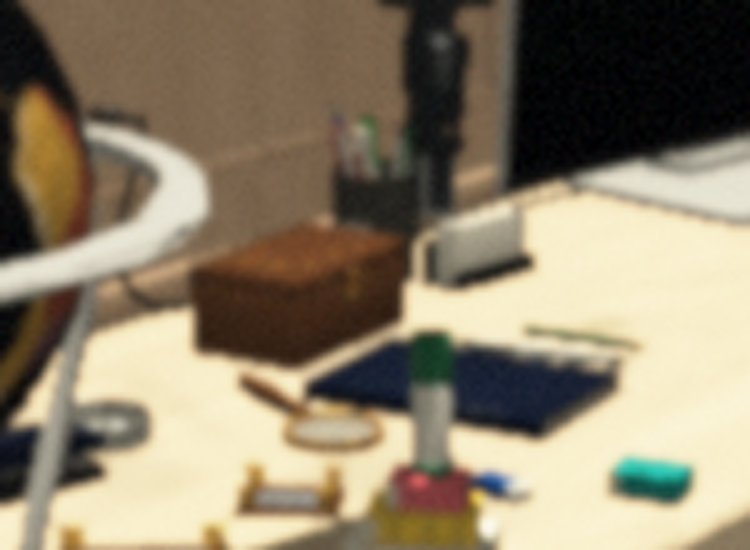

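The hand is directly over the stick: hand at crop x of about 437, cap at about 433. I descend and grip on the cap.

Scaled: 106 mm / 800 = 0.1325, 90 mm / 800 = 0.1125.

Emit:
send_rows --rows "0 0 0 0.0013 0 0.0625 0.3;0 0 0 0.0013 0 0.1125 0.3;0 0 0 0.0013 0 0.1325 0.3;0 0 0 0.0013 0 0.1325 0.3;0 0 0 0.0013 0 0.1325 -1;0 0 0 0.0013 0 0.1325 -1;0 0 0 0.0013 0 0.1325 -1;0 0 0 0.0013 0 0.1325 -1" --grip_force 30

```text
time: 5.18
eef_pos: [0.3796, -0.3041, 0.1464]
tcp_rot: [-0.0, 1.0, -0.002, 0.001]
contact_force: [0.5, -0.7, 6.2]
opening: 0.31
finger_force: 29.3
```

Scaled: -157 mm / 800 = -0.1963, -110 mm / 800 = -0.1375.

Emit:
send_rows --rows "0 0 0 0 0 0 -1;0 0 0 0 0 -0.025 -1;0 0 0 0 0 -0.075 -1;0 0 0 0 0 -0.1375 -1;0 0 0 0 0 -0.1963 -1;0 0 0 0 0 -0.1963 -1"

```text
time: 5.92
eef_pos: [0.3797, -0.3041, 0.3062]
tcp_rot: [-0.0, 1.0, -0.003, 0.003]
contact_force: [-0.1, -0.2, 0.2]
opening: 0.313
finger_force: 29.0
```

```bash
python3 plan.py 0.27,-0.21,0.3,92 0.345,-0.07,0.3,95 0.345,0.09,0.3,95 0.28,0.23,0.3,95 0.375,0.295,0.3,95; python3 c.py side pics/s3.png 190,80,340,190 5
```

```text
t 5.925 tcp [ 0.3797 -0.3041  0.3062] yaw 90.0 open 0.313
1 [-0.4  0.3 -0.7] [36.6 31.4  1.7]
2 [-0.4  0.3 -1.3] [73.2 62.8  3.3]
3 [-0.4  0.3 -2. ] [109.8  94.2   5. ]
4 [-0.4  0.3 -3. ] [ 84.8 140.8   4.8]
5 [-0.4  0.3 -4. ] [ 59.7 187.5   4.6]
6 [-0.4  0.3 -5. ] [ 34.7 234.2   4.4]
7 [-0.4  0.3 -5. ] [ 34.7 287.5   4.1]
8 [-0.4  0.3 -5. ] [ 34.7 340.8   3.7]
9 [-0.4  0.3 -5. ] [ 34.7 394.1   3.3]
10 [-0.4  0.3 -5. ] [ 56.4 440.8   2.9]
11 [-0.4  0.3 -5. ] [ 78.  487.5   2.5]
12 [-0.4  0.3 -5. ] [ 99.7 534.2   2. ]
13 [-0.4  0.3 -5. ] [ 52.2 566.6   2.1]
14 [-0.4  0.3 -5. ] [  4.7 599.1   2.1]
```

View pics/s3.png

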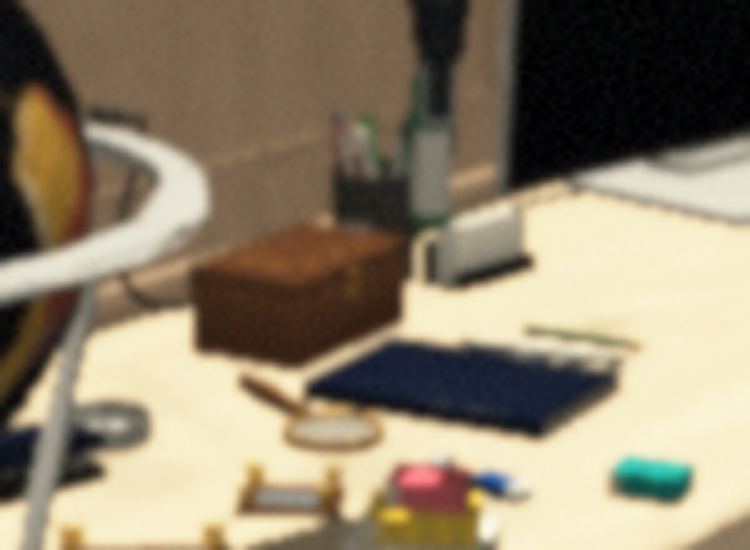

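The stick is held upright and lifted, with its foot at crop (430,220), and the pink block stays in place.

Scaled: 341 mm / 800 = 0.4263, 287 mm / 800 = 0.3588, -5 degrees / 360 = -0.0139.

Emit:
send_rows --rows "0 0 -0.0019 0.0463 0.0388 0.0025 -1;0 0 -0.0036 0.0913 0.0788 0.0038 -1;0 0 -0.0056 0.1313 0.1175 0.005 -1;0 0 -0.0083 0.1063 0.1763 0.005 -1;0 0 -0.0111 0.075 0.235 0.005 -1;0 0 -0.0139 0.0438 0.2925 0.005 -1;0 0 -0.0139 0.0438 0.3588 0.005 -1;0 0 -0.0139 0.0438 0.4263 0.005 -1"

```text
time: 6.98
eef_pos: [0.3424, 0.04, 0.2949]
tcp_rot: [-0.043, 0.999, 0.001, -0.002]
contact_force: [0.4, -0.7, 0.8]
opening: 0.309
finger_force: 29.0
```

```bash
python3 plan.py  0.345,0.09,0.3,95 0.28,0.23,0.3,95 0.395,0.31,0.25,95 0.468,0.3655,0.21,95
```

```text
t 6.975 tcp [0.3424 0.04   0.2949] yaw 95.0 open 0.309
1 [ 0.1 -0.2 -0. ] [-6.9 49.6 -5. ]
2 [ 0.1 -0.2 -0. ] [10.7 98.  -4.9]
3 [ 0.1 -0.2 -0. ] [ 28.2 146.4  -4.8]
4 [ 0.1 -0.2 -0. ] [ 45.7 194.7  -4.7]
5 [ 0.1 -0.2 -0. ] [  5.2 217.9  11.9]
6 [ 0.1 -0.2 -0. ] [-35.4 241.2  28.4]
7 [ 0.1 -0.2 -0. ] [-76.  264.4  45. ]
8 [ 0.1 -0.2 -0. ] [-114.8  288.8   64.8]
9 [ 0.1 -0.2 -0. ] [-153.7  313.3   84.7]
```

Scaled: 289 mm / 800 = 0.3613, 264 mm / 800 = 0.33.

Emit:
send_rows --rows "0 0 0 -0.005 0.0625 -0.0063 -1;0 0 0 0.0138 0.1225 -0.0063 -1;0 0 0 0.035 0.1825 -0.0063 -1;0 0 0 0.055 0.2438 -0.0063 -1;0 0 0 0.0063 0.2725 0.015 -1;0 0 0 -0.0438 0.3013 0.035 -1;0 0 0 -0.095 0.33 0.0563 -1;0 0 0 -0.1438 0.3613 0.0813 -1"

```text
time: 7.98
eef_pos: [0.4329, 0.3365, 0.2292]
tcp_rot: [-0.044, 0.999, -0.001, -0.002]
contact_force: [-0.3, 0.9, 0.2]
opening: 0.315
finger_force: 29.0
```

```bash
python3 plan.py 0.468,0.3655,0.205,95
```

```text
t 7.975 tcp [0.4329 0.3365 0.2292] yaw 95.0 open 0.315
1 [-0.1 -0.2  0. ] [-37.6  25.9  24. ]
```

Scaled: -37 mm / 800 = -0.0463, 26 mm / 800 = 0.0325.

Emit:
send_rows --rows "0 0 0 -0.025 0.0163 0.015 -1;0 0 0 -0.0463 0.0325 0.03 -1;0 0 0 -0.0463 0.0325 0.03 -1;0 0 0 -0.0463 0.0325 0.03 -1"

```text
time: 8.48
eef_pos: [0.4664, 0.3646, 0.2071]
tcp_rot: [-0.044, 0.999, -0.001, -0.001]
contact_force: [0.2, 0.0, -0.6]
opening: 0.309
finger_force: 29.1
```

```bash
python3 plan.py 0.468,0.3655,0.09,95; cat > d.py <<'E'
from h import *
s=ctrl.get_state(); q=s["eef_pos"]; f=np.array(q)-[0,0,.086]
a=shot("side"); b=shot("top"); print(proj(a,[f,(.468,.3655,.062)]),proj(b,[f,(.468,.3655,.062)]))
A=cv2.resize(a["color"][170:350,190:310],None,fx=3.3,fy=3.3,interpolation=2)
B=cv2.resize(b["color"][150:230,90:150],None,fx=6.6,fy=6.6,interpolation=2); 
B=cv2.resize(b["color"][150:230,95:148],(393,594),interpolation=2)
cv2.imwrite("pics/d1.png",np.hstack([A[:594],B])[:,:,::-1]); print(A.shape)
E
python3 d.py
```

```text
t 8.475 tcp [0.4664 0.3646 0.2071] yaw 95.0 open 0.309
1 [-0.1 -0.2  0. ] [-1.   0.4 58.5]
2 [-0.1 -0.2  0. ] [ -1.9   0.9 117.1]
[[254.02764052 260.30606631]
 [253.54771204 286.65750243]] [[118.14258617 180.40746836]
 [126.25825088 183.87614581]]
(594, 396, 3)
```

View pics/d1.png

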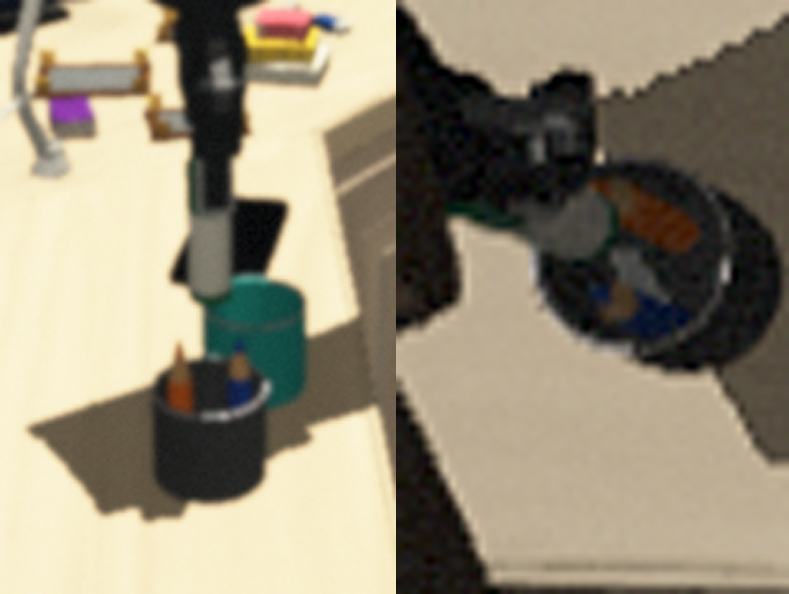

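In the side view the stick axis (crop x 211) sits midway between the pencil tips (180, 238), over the cup. I lower it gently.

Scaled: 70 mm / 800 = 0.0875, -1.5 mm / 800 = -0.0019.

Emit:
send_rows --rows "0 0 0 -0.0019 0.0013 0.0188 -1;0 0 0 -0.0019 0.0013 0.0375 -1;0 0 0 -0.0019 0.0013 0.0475 -1;0 0 0 -0.0019 0.0013 0.0575 -1;0 0 0 -0.0019 0.0013 0.0675 -1;0 0 0 -0.0019 0.0013 0.0775 -1;0 0 0 -0.0019 0.0013 0.0875 -1;0 0 0 -0.0019 0.0013 0.0875 -1"

```text
time: 9.57
eef_pos: [0.4684, 0.3661, 0.1373]
tcp_rot: [-0.044, 0.999, -0.0, -0.001]
contact_force: [-0.4, 0.2, -0.7]
opening: 0.308
finger_force: 29.1
```

Scaled: 38 mm / 800 = 0.0475, 32 mm / 800 = 0.04.

Emit:
send_rows --rows "0 0 0 0 0 0.01 -1;0 0 0 0 0 0.02 -1;0 0 0 0 0 0.03 -1;0 0 0 0 0 0.04 -1;0 0 0 0 0 0.0475 -1;0 0 0 0 0 0.0475 -1"

```text
time: 10.32
eef_pos: [0.4686, 0.3662, 0.0996]
tcp_rot: [-0.044, 0.999, -0.0, -0.001]
contact_force: [-0.0, 0.0, 0.1]
opening: 0.31
finger_force: 29.1
```

```bash
sed -i s/d1.png/d2.png/ d.py; python3 d.py
```

```text
[[253.52046054 307.45199546]
 [253.54771204 286.65750243]] [[132.31351223 186.71981348]
 [126.25825088 183.87614581]]
(594, 396, 3)
```

View pics/d2.png

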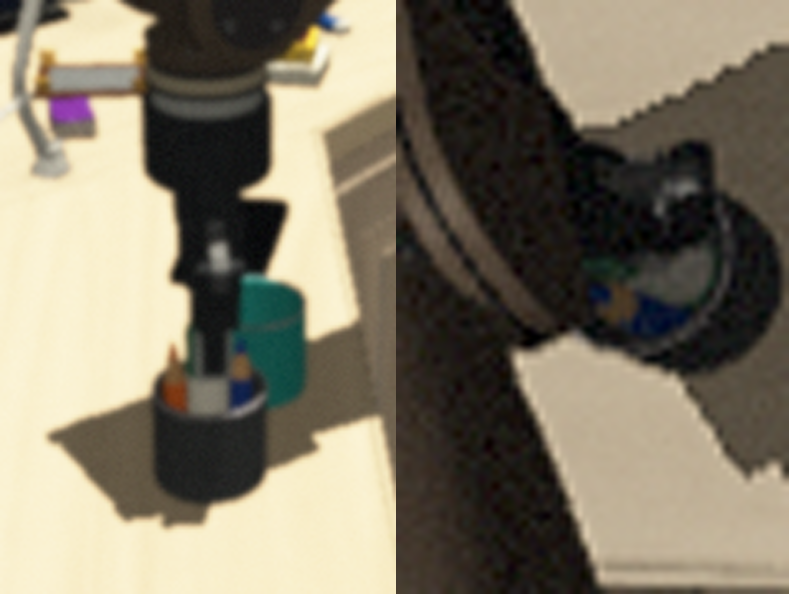

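The stick is between the two pencils inside the rim. I lower it the rest of the way to the floor.

Scaled: 9 mm / 800 = 0.0113, 7 mm / 800 = 0.0088.

Emit:
send_rows --rows "0 0 0 0 0 0.005 -1;0 0 0 0 0 0.0088 -1;0 0 0 0 0 0.0113 -1;0 0 0 0 0 0.0113 -1"

```text
time: 10.92
eef_pos: [0.4688, 0.3663, 0.0911]
tcp_rot: [-0.044, 0.999, -0.0, -0.0]
contact_force: [0.5, 0.4, 0.1]
opening: 0.31
finger_force: 29.1
```

Scaled: 3 mm / 800 = 0.0038, 1.5 mm / 800 = 0.0019.

Emit:
send_rows --rows "0 0 0 0 0 0.0019 -1;0 0 0 0 0 0.0038 -1;0 0 0 0 0 0.0038 -1"

```text
time: 11.3
eef_pos: [0.4702, 0.3667, 0.0904]
tcp_rot: [-0.044, 0.999, 0.0, 0.001]
contact_force: [-0.8, -0.8, 6.3]
opening: 0.311
finger_force: 30.5
```

Scaled: -200 mm / 800 = -0.25, -190 mm / 800 = -0.2375.

Emit:
send_rows --rows "0 0 0 0 0 0.0013 0;0 0 0 0 0 0.0013 0;0 0 0 0 0 0.0013 0;0 0 0 0 0 -0.0375 0;0 0 0 0 0 -0.1 0;0 0 0 0 0 -0.175 0;0 0 0 0 0 -0.2375 0;0 0 0 0 0 -0.25 0"

```text
time: 12.3
eef_pos: [0.4704, 0.3673, 0.2935]
tcp_rot: [-0.044, 0.999, 0.002, 0.004]
contact_force: [-0.8, -0.2, -0.6]
opening: 0.499
finger_force: 0.0
```

```bash
python3 plan.py 0.28,0.23,0.3,92 0.34,0.08,0.3,86 0.34,-0.08,0.3,82 0.28,-0.22,0.3,81 0.3832,-0.3065,0.2,80; sed -i s/d2.png/d3.png/ d.py; python3 d.py
```

```text
t 12.3 tcp [0.4704 0.3673 0.2935] yaw 95.0 open 0.499
1 [0.2 0.5 0.8] [ 50.4 -30.   -2.1]
2 [0.2 0.5 1.5] [100.8 -60.   -4.3]
3 [0.2 0.5 2.3] [151.2 -90.1  -6.4]
4 [0.2 0.5 3. ] [ 201.6 -120.1   -8.5]
5 [0.2 0.5 5. ] [ 186.1 -171.6   -8.6]
6 [0.2 0.4 7. ] [ 170.5 -223.2   -8.7]
7 [0.2 0.4 9. ] [ 155.  -274.7   -8.7]
8 [ 0.2  0.4 10.3] [ 159.6 -327.9   -8.9]
9 [ 0.2  0.4 11.7] [ 164.3 -381.    -9.2]
10 [ 0.3  0.4 13. ] [ 169.  -434.1   -9.4]
11 [ 0.3  0.4 13.3] [ 193.  -478.9   -9.7]
12 [ 0.3  0.4 13.7] [ 217.  -523.6  -10.1]
13 [ 0.3  0.4 14. ] [ 241.  -568.3  -10.4]
14 [ 0.3  0.4 14.3] [ 209.5 -600.2   23. ]
15 [ 0.3  0.4 14.7] [ 178.  -632.    56.5]
16 [ 0.3  0.4 15. ] [ 146.5 -663.9   90. ]
[[251.52174111 220.71844939]
 [253.54771204 286.65750243]] [[102.91929984 171.81575611]
 [126.25825088 183.87614581]]
(594, 396, 3)
```

View pics/d3.png

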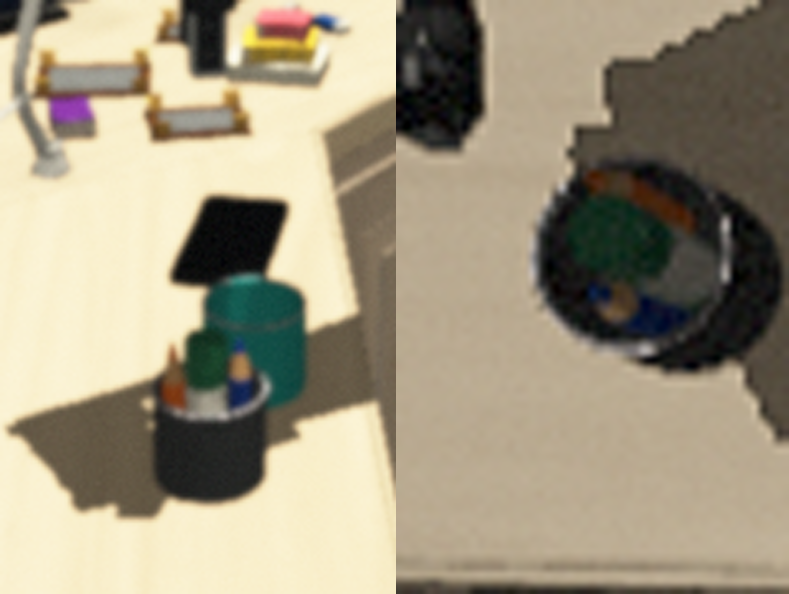

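The stick stands upright in the cup, cap at crop (207,355), with both pencils beside it. I go back to the pile.

Scaled: -328 mm / 800 = -0.41, 171 mm / 800 = 0.2138, 10.3 degrees / 360 = 0.0286.

Emit:
send_rows --rows "0 0 0.0022 0.0625 -0.0375 -0.0025 0.5;0 0 0.0042 0.1263 -0.075 -0.005 0.5;0 0 0.0064 0.1888 -0.1125 -0.0075 0.5;0 0 0.0083 0.2475 -0.15 -0.01 0.5;0 0 0.0139 0.2325 -0.215 -0.01 0.5;0 0 0.0194 0.2138 -0.2788 -0.01 0.5;0 0 0.025 0.1975 -0.3438 -0.01 0.5;0 0 0.0286 0.2 -0.41 -0.01 0.5"

```text
time: 13.4
eef_pos: [0.3375, 0.0242, 0.2935]
tcp_rot: [0.046, 0.999, 0.0, -0.002]
contact_force: [1.5, -0.7, -0.1]
opening: 0.751
finger_force: 0.0
```

```bash
python3 plan.py 0.34,-0.08,0.3,82 0.28,-0.2,0.3,81
```

```text
t 13.4 tcp [0.3375 0.0242 0.2935] yaw 84.7 open 0.751
1 [ 0.  -0.3  1.3] [ -6.1 -51.7  -3.3]
2 [ 0.  -0.3  2.7] [ -12.1 -103.5   -6.6]
3 [ 0.  -0.3  3. ] [   4.1 -145.2   -6.6]
4 [ 0.  -0.3  3.3] [  20.3 -186.8   -6.5]
5 [ 0.  -0.3  3.7] [  36.5 -228.5   -6.5]
```

Stop clear of the pile and measure it again, now that the stick is gone.

Scaled: -160 mm / 800 = -0.2, -145 mm / 800 = -0.1813, 3.7 degrees / 360 = 0.0103.

Emit:
send_rows --rows "0 0 0.0036 -0.005 -0.065 -0.0038 0.5;0 0 0.0075 -0.0113 -0.1288 -0.0075 0.5;0 0 0.0083 0.005 -0.1813 -0.0075 0.5;0 0 0.0092 0.025 -0.2 -0.0075 0.5;0 0 0.0103 0.0463 -0.2 -0.0075 0.5"

```text
time: 14.02
eef_pos: [0.2852, -0.1307, 0.2992]
tcp_rot: [0.08, 0.997, 0.002, -0.003]
contact_force: [0.5, -0.4, 1.0]
opening: 0.754
finger_force: 0.0
```

```bash
cat > e.py <<'E'
from h import *
p=shot("top"); q=shot("side")
A=cv2.resize(p["color"][196:256,352:412],(590,590),interpolation=2)
cv2.imwrite("pics/e1.png",A[:,:,::-1])
E
python3 e.py; python3 plan.py
```

```text
t 14.125 tcp [ 0.2853 -0.1301  0.2996] yaw 80.9 open 0.75
```

View pics/e1.png

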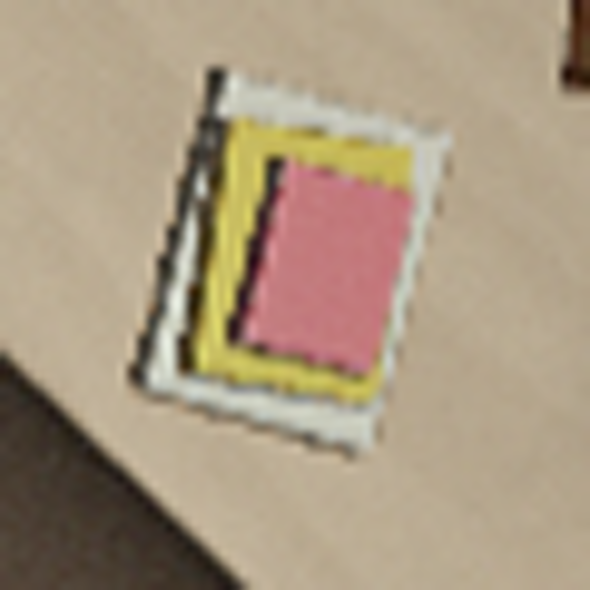

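The pile is now seen unobstructed: pink corners at crop (288,160), (414,190), (243,345), (378,377). I refit each block.

```bash
cat > fit.py <<'E'
from h import *
from scipy.optimize import least_squares
def fit(p,L,W,z,px):
    l=np.array([[L,W],[L,-W],[-L,W],[-L,-W]])/2
    f=lambda q:(proj(p,np.c_[q[0]+l[:,0]*np.cos(q[2])-l[:,1]*np.sin(q[2]),q[1]+l[:,0]*np.sin(q[2])+l[:,1]*np.cos(q[2]),np.full(4,z)])-px)
    w=np.array([ray(p,c,z) for c in px])
    r=least_squares(lambda q:f(q).ravel(),[*w[:,:2].mean(0),0])
    return r.x[:2].round(4),"yaw deg",np.degrees(r.x[2]).round(1),"rms px",np.sqrt((f(r.x)**2).mean()).round(2)
if __name__=="__main__":
    p=shot("top"); c=lambda a:np.array(a)/9.833+[352,196]-.45
    print(fit(p,.05,.036,.06,c([(288,160),(414,190),(243,345),(378,377)])))
    print(fit(p,.07,.05,.04,c([(232,118),(415,148),(195,370),(380,403)])))
    print(fit(p,.09,.064,.02,c([(228,75),(450,135),(150,385),(372,455)])))
E
python3 fit.py; python3 plan.py 0.33,-0.24,0.2,77 0.381,-0.306,0.13,77 0.381,-0.306,0.067,77
```

```text
(array([ 0.3818, -0.3079]), 'yaw deg', np.float64(-12.3), 'rms px', np.float64(0.21))
(array([ 0.3856, -0.3061]), 'yaw deg', np.float64(-8.3), 'rms px', np.float64(0.13))
(array([ 0.3867, -0.3094]), 'yaw deg', np.float64(-14.4), 'rms px', np.float64(0.29))
t 14.175 tcp [ 0.2859 -0.13    0.3001] yaw 80.9 open 0.749
1 [ 0.1 -0.2  1.3] [-20.4 -33.9  33.2]
2 [ 0.1 -0.2  2.6] [-40.7 -67.9  66.5]
3 [ 0.1 -0.2  3.9] [ -61.1 -101.8   99.7]
4 [ 0.1 -0.2  3.9] [ -91.6 -130.5  134.6]
5 [ 0.1 -0.2  3.9] [-122.1 -159.1  169.4]
6 [ 0.1 -0.2  3.9] [-122.2 -159.2  200.9]
7 [ 0.1 -0.2  3.9] [-122.3 -159.2  232.4]
```

Scaled: 234 mm / 800 = 0.2925, 205 mm / 800 = 0.2563, 3.2 degrees / 360 = 0.0089.

Emit:
send_rows --rows "0 0 0.0028 -0.025 -0.0425 0.0413 0.3;0 0 0.0056 -0.0513 -0.085 0.0825 0.3;0 0 0.0089 -0.0763 -0.1275 0.125 0.3;0 0 0.0089 -0.115 -0.1638 0.1688 0.3;0 0 0.0089 -0.1531 -0.2006 0.2125 0.3;0 0 0.0089 -0.1531 -0.2006 0.2563 0.3;0 0 0.0089 -0.1531 -0.2006 0.2925 0.3;0 0 0.0089 -0.1531 -0.2006 0.2925 0.3"

```text
time: 15.18
eef_pos: [0.3811, -0.3052, 0.0644]
tcp_rot: [0.106, 0.994, 0.003, -0.003]
contact_force: [0.8, -0.0, -0.2]
opening: 0.649
finger_force: 0.0
```

Emit:
send_rows --rows "0 0 0 0 0 0 -1;0 0 0 0 0 0 -1;0 0 0 0 0 0 -1;0 0 0 0 0 0 -1;0 0 0 0 0 0 -1"

```text
time: 15.8
eef_pos: [0.3827, -0.3083, 0.0691]
tcp_rot: [0.106, 0.994, -0.0, 0.0]
contact_force: [-0.1, 0.3, 3.2]
opening: 0.412
finger_force: 31.7
```

Scaled: -80 mm / 800 = -0.1, -40 mm / 800 = -0.05.

Emit:
send_rows --rows "0 0 0 0 0 -0.0125 -1;0 0 0 0 0 -0.05 -1;0 0 0 0 0 -0.1 -1;0 0 0 0 0 -0.1 -1"

```text
time: 16.3
eef_pos: [0.3841, -0.31, 0.1525]
tcp_rot: [0.106, 0.994, -0.003, 0.003]
contact_force: [0.3, 0.2, -0.8]
opening: 0.414
finger_force: 31.4
```

```bash
python3 plan.py 0.4687,-0.4195,0.12,82
```

```text
t 16.3 tcp [ 0.3841 -0.31    0.1525] yaw 77.8 open 0.414
1 [-0.3  0.4 -1.4] [-35.2 -29.7  11.2]
2 [-0.3  0.4 -2.8] [-70.4 -59.3  22.4]
3 [-0.3  0.4 -4.2] [-105.6  -89.    33.7]
```

Scaled: -105 mm / 800 = -0.1313, -89 mm / 800 = -0.1113, -4.2 degrees / 360 = -0.0117.

Emit:
send_rows --rows "0 0 -0.0039 -0.0438 -0.0375 0.0138 -1;0 0 -0.0078 -0.0875 -0.0738 0.0275 -1;0 0 -0.0117 -0.1313 -0.1113 0.0413 -1;0 0 -0.0117 -0.1313 -0.1113 0.0413 -1;0 0 -0.0117 -0.1313 -0.1113 0.0413 -1"

```text
time: 16.92
eef_pos: [0.4655, -0.4161, 0.1139]
tcp_rot: [0.07, 0.998, 0.001, -0.001]
contact_force: [0.5, 0.4, -0.6]
opening: 0.411
finger_force: 31.4
```

```bash
cat > g.py <<'E'
from h import *
import sys
# crop centred on given world points in both views, side by side
X=np.array([float(v) for v in sys.argv[2].split(",")]); out=[]
s=ctrl.get_state();print(s["eef_pos"])
for n,h in(("top",32),("side",38)):
    p=shot(n); u,v=proj(p,X)[0]; u,v=int(u),int(v); print(n,"origin",u-h,v-h,"scale",390/(2*h))
    out.append(cv2.resize(p["color"][v-h:v+h,u-h:u+h],(390,390),interpolation=2))
cv2.imwrite(sys.argv[1],np.hstack(out)[:,:,::-1])
E
python3 g.py pics/g1.png 0.4687,-0.4195,0.03; python3 plan.py 0.4687,-0.4195,0.033,82
```

```text
[ 0.46547627 -0.41614041  0.11393904]
top origin 391 160 scale 6.09375
side origin 209 133 scale 5.131578947368421
t 17.025 tcp [ 0.4657 -0.4161  0.1152] yaw 82.0 open 0.412
1 [ 0. -0.  0.] [-1.8 -1.5 41.1]
2 [ 0. -0.  0.] [-3.5 -3.  82.2]
```

View pics/g1.png

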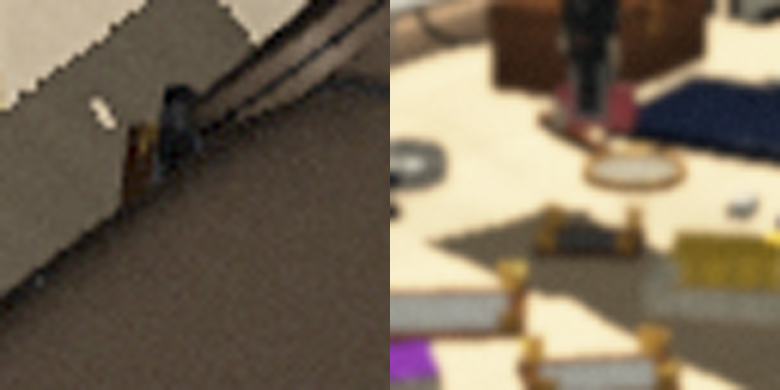

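Top is occluded by the arm. In the side view the pink block hangs above the small tray, about 3 mm low in x, which agrees with the TCP reading. I correct while lowering.

Scaled: 40 mm / 800 = 0.05, -3.5 mm / 800 = -0.0044.

Emit:
send_rows --rows "0 0 0 -0.0044 -0.0038 0.025 -1;0 0 0 -0.0044 -0.0038 0.05 -1;0 0 0 -0.0044 -0.0038 0.05 -1;0 0 0 -0.0044 -0.0038 0.05 -1"

```text
time: 17.52
eef_pos: [0.4692, -0.4204, 0.0749]
tcp_rot: [0.07, 0.998, 0.0, -0.0]
contact_force: [0.7, 0.7, -0.3]
opening: 0.411
finger_force: 31.4
```

```bash
python3 plan.py 0.4687,-0.4195,0.033,82
```

```text
t 17.525 tcp [ 0.4692 -0.4204  0.0749] yaw 82.0 open 0.411
1 [ 0. -0.  0.] [ 0.6  0.8 41.9]
```

Scaled: 38 mm / 800 = 0.0475, 34 mm / 800 = 0.0425.

Emit:
send_rows --rows "0 0 0 0.0006 0.0006 0.0125 -1;0 0 0 0.0006 0.0006 0.0225 -1;0 0 0 0.0006 0.0006 0.03 -1;0 0 0 0.0006 0.0006 0.0363 -1;0 0 0 0.0006 0.0006 0.0425 -1;0 0 0 0.0006 0.0006 0.0475 -1;0 0 0 0.0006 0.0006 0.0475 -1;0 0 0 0.0006 0.0006 0.0475 -1"

```text
time: 18.52
eef_pos: [0.469, -0.4201, 0.0375]
tcp_rot: [0.07, 0.998, -0.0, 0.0]
contact_force: [0.8, 0.2, -0.3]
opening: 0.414
finger_force: 31.4
```

Emit:
send_rows --rows "0 0 0 0 0 0.0025 -1;0 0 0 0 0 0.005 -1;0 0 0 0 0 0.0063 -1;0 0 0 0 0 0.0063 -1"

```text
time: 19.02
eef_pos: [0.469, -0.4201, 0.0331]
tcp_rot: [0.07, 0.998, 0.0, -0.0]
contact_force: [-2.2, 1.6, 4.9]
opening: 0.411
finger_force: 31.9
```

Scaled: -170 mm / 800 = -0.2125, -120 mm / 800 = -0.15.

Emit:
send_rows --rows "0 0 0 0 0 0 0.1;0 0 0 0 0 0 0.1;0 0 0 0 0 0 0.1;0 0 0 0 0 -0.025 0.1;0 0 0 0 0 -0.0875 0.2;0 0 0 0 0 -0.15 0.4;0 0 0 0 0 -0.2125 0.4"

```text
time: 19.9
eef_pos: [0.469, -0.4201, 0.2057]
tcp_rot: [0.07, 0.998, -0.001, 0.001]
contact_force: [1.3, 0.0, 0.1]
opening: 0.701
finger_force: 0.0
```

```bash
python3 plan.py 0.30,-0.16,0.28,81.5
```

```text
t 19.9 tcp [ 0.469  -0.4201  0.2057] yaw 82.0 open 0.701
1 [-0.1  0.1  0.1] [ 33.9  39.  -12.5]
2 [-0.1  0.1  0.2] [ 67.8  78.  -25. ]
3 [-0.1  0.1  0.3] [101.7 117.  -37.5]
4 [-0.1  0.1  0.3] [135.6 156.  -50. ]
5 [-0.1  0.1  0.4] [169.5 195.  -62.5]
6 [-0.1  0.1  0.5] [203.4 234.  -75. ]
```

Scaled: 234 mm / 800 = 0.2925, 203 mm / 800 = 0.2538.

Emit:
send_rows --rows "0 0 0 0.0425 0.0488 -0.015 0.4;0 0 0 0.085 0.0975 -0.0313 0.4;0 0 0 0.1275 0.1463 -0.0463 0.4;0 0 0 0.17 0.195 -0.0625 0.4;0 0 0 0.2125 0.2438 -0.0775 0.4;0 0 0 0.2538 0.2925 -0.0938 0.4"

```text
time: 20.65
eef_pos: [0.2994, -0.1587, 0.2788]
tcp_rot: [0.07, 0.998, -0.001, 0.001]
contact_force: [-0.4, 0.8, 1.1]
opening: 0.701
finger_force: 0.0
```

```bash
cat > seg.py <<'E'
from h import *
import sys
# colour blobs -> min-area rectangle on the plane of the block's top
def rect(p,lo,hi,z,near):
    im=cv2.resize(p["color"],None,fx=4,fy=4,interpolation=2); hsv=cv2.cvtColor(im,cv2.COLOR_RGB2HSV)
    m=cv2.inRange(hsv,lo,hi); m=cv2.morphologyEx(m,cv2.MORPH_OPEN,np.ones((7,7)))
    cs,_=cv2.findContours(m,0,1); u=proj(p,[*near,z])[0]*4
    cs=[c for c in cs if np.linalg.norm(c[:,0].mean(0)-u)<70 and cv2.contourArea(c)>300]
    if not cs: return None
    c=max(cs,key=cv2.contourArea)[:,0]; w=np.array([ray(p,(a+.5)/4-.5,z)[:2]*1000 for a in c],np.float32)
    (x,y),(a,b),t=cv2.minAreaRect(w)
    if a<b:a,b,t=b,a,t+90
    return (round(x/1000,4),round(y/1000,4)),(round(a),round(b)),round((t+90)%180-90,1)
if __name__=="__main__":
    p=shot("top"); 
    print("pink",rect(p,(165,60,60),(180,255,255),.024,(.469,-.42)))
    print("yel top",rect(p,(22,90,70),(32,255,255),.04,(.3856,-.306)))
    print("yel tray",rect(p,(22,90,70),(32,255,255),.024,(.467,-.187)))
    print("white tray",rect(p,(0,0,195),(180,35,255),.024,(.5646,-.2945)))
    print("white pile",rect(p,(0,0,195),(180,35,255),.02,(.3867,-.309)))
    save(p,"pics/z.png",(300,130,450,240),5.3)
E
python3 seg.py;python3 plan.py 0.384,-0.3065,0.12,81.7 0.384,-0.3065,0.047,81.7
```

```text
pink ((0.4678, -0.4182), (50, 36), -8.5)
yel top ((0.3853, -0.3044), (71, 52), -8.5)
yel tray None
white tray None
white pile None
t 20.7 tcp [ 0.2978 -0.1553  0.2809] yaw 82.1 open 0.697
1 [-0.1  0.2  0.1] [-26.4 -34.4  40.4]
2 [-0.1  0.2  0.2] [-52.7 -68.8  80.8]
3 [-0.1  0.2  0.3] [ -79.1 -103.2  121.2]
4 [-0.1  0.2  0.4] [-105.5 -137.6  161.6]
5 [-0.1  0.2  0.4] [-105.3 -137.5  198.1]
6 [-0.1  0.2  0.4] [-105.2 -137.5  234.6]
```

View pics/z.png

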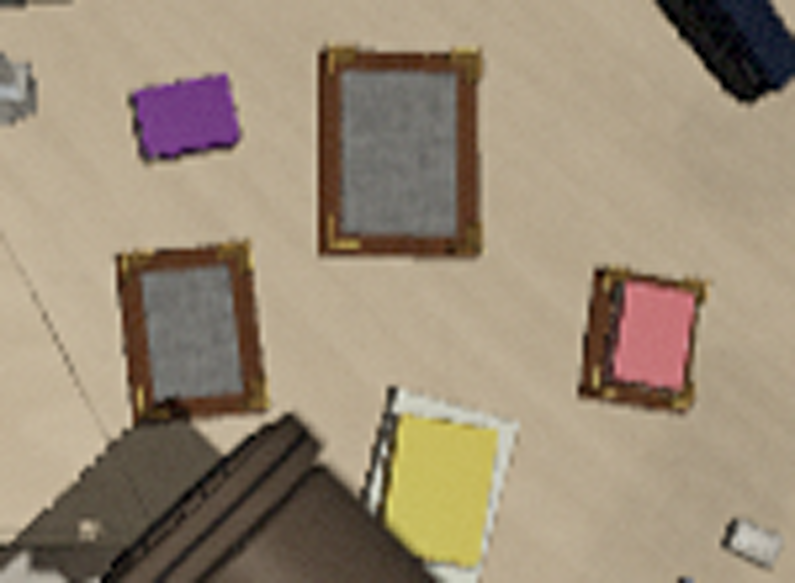

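The pink block (crop 655,335) sits between its posts, and the segmented size of 50x36 at z=0.024 confirms it is seated. The yellow block is unobstructed at (0.3855,-0.3055), yaw -8.4°, so I grasp it next.

Scaled: 215 mm / 800 = 0.2688, -107 mm / 800 = -0.1338, 0.4 degrees / 360 = 0.0011.

Emit:
send_rows --rows "0 0 0 -0.0325 -0.0425 0.05 0.55;0 0 0.0006 -0.0663 -0.0863 0.1013 0.55;0 0 0.0008 -0.0988 -0.1288 0.1513 0.55;0 0 0.0011 -0.1338 -0.1719 0.2025 0.55;0 0 0.0011 -0.1338 -0.1719 0.2375 0.55;0 0 0.0011 -0.1338 -0.1719 0.2688 0.55;0 0 0.0011 -0.1338 -0.1719 0.2688 0.55"

```text
time: 21.58
eef_pos: [0.3865, -0.3103, 0.0613]
tcp_rot: [0.073, 0.997, 0.001, -0.001]
contact_force: [0.6, -0.1, -0.7]
opening: 0.778
finger_force: 0.0
```

```bash
python3 plan.py 0.3865,-0.3065,0.044,81.7
```

```text
t 21.575 tcp [ 0.3865 -0.3103  0.0613] yaw 81.6 open 0.778
1 [ 0.1 -0.2 -0.1] [ 0.5  3.7 17.3]
```

Scaled: 17 mm / 800 = 0.0213, 9 mm / 800 = 0.0113.

Emit:
send_rows --rows "0 0 0 0.0006 0.0044 0 0.55;0 0 0 0.0006 0.0044 0.0113 0.55;0 0 0 0.0006 0.0044 0.0213 0.55;0 0 0 0.0006 0.0044 0.0213 0.55;0 0 0 0.0006 0.0044 0.0213 -1;0 0 0 0.0006 0.0044 0.0213 -1;0 0 0 0.0006 0.0044 0.0213 -1;0 0 0 0.0006 0.0044 0.0213 -1"

```text
time: 22.58
eef_pos: [0.3874, -0.3078, 0.0455]
tcp_rot: [0.073, 0.997, -0.0, 0.0]
contact_force: [-0.6, 0.3, 0.6]
opening: 0.576
finger_force: 32.9
```

Emit:
send_rows --rows "0 0 0 0 0 0 -1;0 0 0 0 0 0 -1"

```text
time: 22.82
eef_pos: [0.3874, -0.3078, 0.0456]
tcp_rot: [0.073, 0.997, -0.0, 0.0]
contact_force: [-0.5, -1.9, 1.4]
opening: 0.572
finger_force: 33.0
```

Scaled: -75 mm / 800 = -0.0938, -40 mm / 800 = -0.05.

Emit:
send_rows --rows "0 0 0 0 0 -0.0125 -1;0 0 0 0 0 -0.05 -1;0 0 0 0 0 -0.0938 -1;0 0 0 0 0 -0.0938 -1;0 0 0 0 0 -0.0938 -1"

```text
time: 23.45
eef_pos: [0.3869, -0.307, 0.1198]
tcp_rot: [0.073, 0.997, 0.0, -0.0]
contact_force: [-0.1, 0.3, -1.5]
opening: 0.577
finger_force: 32.8
```

```bash
python3 plan.py 0.468,-0.188,0.1,97
```

```text
t 23.45 tcp [ 0.3869 -0.307   0.1198] yaw 81.6 open 0.577
1 [ 0.  -0.  -5.1] [-21.   43.2   6.6]
2 [  0.   -0.  -10.3] [-41.9  86.4  13.2]
3 [  0.   -0.  -15.4] [-62.9 129.6  19.9]
```

Scaled: 129.5 mm / 800 = 0.1619, 86 mm / 800 = 0.1075, -15.4 degrees / 360 = -0.0428.

Emit:
send_rows --rows "0 0 -0.0142 -0.0263 0.0538 0.0075 -1;0 0 -0.0286 -0.0525 0.1075 0.0163 -1;0 0 -0.0428 -0.0788 0.1619 0.025 -1;0 0 -0.0428 -0.0788 0.1619 0.025 -1;0 0 -0.0428 -0.0788 0.1619 0.0375 -1;0 0 -0.0428 -0.0788 0.1619 0.05 -1;0 0 -0.0428 -0.0788 0.1619 0.05 -1"

```text
time: 24.32
eef_pos: [0.4671, -0.1889, 0.0787]
tcp_rot: [-0.06, 0.998, 0.001, -0.001]
contact_force: [-0.7, 0.5, -0.5]
opening: 0.574
finger_force: 32.7
```

```bash
python3 plan.py 0.468,-0.188,0.0296,97
```

```text
t 24.325 tcp [ 0.4671 -0.1889  0.0787] yaw 96.9 open 0.574
1 [ 0.1 -0.1 -0.1] [-1.1  0.7 49.1]
```

Scaled: 47 mm / 800 = 0.0588, 45 mm / 800 = 0.0563.

Emit:
send_rows --rows "0 0 0 -0.0013 0.0009 0.015 -1;0 0 0 -0.0013 0.0009 0.0275 -1;0 0 0 -0.0013 0.0009 0.0363 -1;0 0 0 -0.0013 0.0009 0.0438 -1;0 0 0 -0.0013 0.0009 0.05 -1;0 0 0 -0.0013 0.0009 0.0563 -1;0 0 0 -0.0013 0.0009 0.0588 -1;0 0 0 -0.0013 0.0009 0.0588 -1"

```text
time: 25.32
eef_pos: [0.4694, -0.1878, 0.0333]
tcp_rot: [-0.061, 0.998, 0.0, -0.0]
contact_force: [0.3, -0.0, -1.2]
opening: 0.574
finger_force: 32.8
```

Scaled: 4 mm / 800 = 0.005, 2 mm / 800 = 0.0025.

Emit:
send_rows --rows "0 0 0 0 0 0.0025 -1;0 0 0 0 0 0.005 -1;0 0 0 0 0 0.005 -1"

```text
time: 25.7
eef_pos: [0.4696, -0.188, 0.0296]
tcp_rot: [-0.061, 0.998, -0.0, 0.0]
contact_force: [0.4, 0.3, 1.2]
opening: 0.573
finger_force: 33.0
```

Scaled: -125 mm / 800 = -0.1563, 1.5 mm / 800 = 0.0019.

Emit:
send_rows --rows "0 0 0 0 0 0.0019 -1;0 0 0 0 0 0.0019 -1;0 0 0 0 0 0.0013 0.4;0 0 0 0 0 0.0013 0.4;0 0 0 0 0 0.0013 0.4;0 0 0 0 0 -0.0313 0.4;0 0 0 0 0 -0.0938 0.7;0 0 0 0 0 -0.1563 0.9"

```text
time: 26.7
eef_pos: [0.4689, -0.1876, 0.155]
tcp_rot: [-0.061, 0.998, 0.0, -0.001]
contact_force: [0.7, -0.5, 0.0]
opening: 0.949
finger_force: 0.0
```

```bash
python3 plan.py 0.28,-0.06,0.3,85
```

```text
t 26.7 tcp [ 0.4689 -0.1876  0.155 ] yaw 97.0 open 0.949
1 [ 0.1 -0.1  2.4] [ 34.4  30.  -28.9]
2 [ 0.1 -0.1  4.8] [ 68.9  59.9 -57.9]
3 [ 0.1 -0.1  7.2] [103.3  89.9 -86.8]
4 [ 0.1 -0.1  9.6] [ 137.7  119.8 -115.7]
5 [ 0.  -0.1 12. ] [ 172.1  149.8 -144.7]
```

Scaled: 172 mm / 800 = 0.215, 103 mm / 800 = 0.1288, 9.6 degrees / 360 = 0.0267.

Emit:
send_rows --rows "0 0 0.0067 0.0425 0.025 -0.0363 1;0 0 0.0133 0.0863 0.0625 -0.0725 1;0 0 0.02 0.1288 0.1 -0.1088 1;0 0 0.0267 0.1725 0.1375 -0.145 1;0 0 0.0333 0.215 0.1813 -0.1813 1;0 0 0.0333 0.215 0.1813 -0.1813 1"

```text
time: 27.45
eef_pos: [0.2805, -0.0642, 0.3029]
tcp_rot: [0.043, 0.999, -0.003, 0.005]
contact_force: [-0.1, -0.9, -0.3]
opening: 0.995
finger_force: 0.0
```

```bash
cat >> seg.py <<'E'
    hsv=cv2.cvtColor(p["color"],cv2.COLOR_RGB2HSV); print(hsv[225,378],hsv[218,370])
    for z in(150,165,180): print(z,rect(p,(0,0,z),(180,35,255),.02,(.3867,-.309)))
E
sed -i s/z.png/z2.png/ seg.py; python3 seg.py; python3 plan.py
```

```text
pink ((0.4676, -0.4182), (50, 36), -10.0)
yel top None
yel tray ((0.4676, -0.187), (73, 52), 6.6)
white tray None
white pile ((0.3861, -0.3084), (84, 61), -14.3)
[ 32  20 195] [23 39 79]
150 ((0.3869, -0.3089), (91, 64), -14.8)
165 ((0.3872, -0.3091), (90, 64), -14.5)
180 ((0.3873, -0.3092), (89, 63), -14.5)
t 27.5 tcp [ 0.2809 -0.0647  0.3009] yaw 85.0 open 0.996
```

The yellow block is seated at (0.4676,-0.187), 6.6°, against the tray's (0.4665,-0.1865), 6.9°. The white block is at (0.387,-0.309), -14.5°.

```bash
python3 plan.py 0.388,-0.31,0.12,75.5 0.388,-0.31,0.06,75.5
```

```text
t 27.5 tcp [ 0.2809 -0.0647  0.3009] yaw 85.0 open 0.996
1 [-0.2  0.3  1.6] [-21.1 -39.1  30.4]
2 [-0.2  0.3  3.2] [-42.3 -78.2  60.8]
3 [-0.2  0.4  4.8] [ -63.4 -117.3   91.2]
4 [-0.2  0.4  6.4] [ -84.5 -156.4  121.6]
5 [-0.2  0.4  8. ] [-105.6 -195.5  152. ]
6 [-0.2  0.4  9.5] [-126.8 -234.5  182.4]
7 [-0.2  0.4  9.5] [-126.4 -234.3  242.4]
```

Scaled: 240 mm / 800 = 0.3, -234.5 mm / 800 = -0.2931, 9.5 degrees / 360 = 0.0264.

Emit:
send_rows --rows "0 0 0.0044 -0.0263 -0.0488 0.025 1;0 0 0.0089 -0.0525 -0.0975 0.0625 1;0 0 0.0133 -0.0788 -0.1463 0.1063 1;0 0 0.0178 -0.1063 -0.195 0.1513 1;0 0 0.0222 -0.1325 -0.2438 0.19 1;0 0 0.0264 -0.1588 -0.2931 0.2275 1;0 0 0.0264 -0.1588 -0.2931 0.3 1;0 0 0.0264 -0.1588 -0.2931 0.3 1"

```text
time: 28.5
eef_pos: [0.3833, -0.3057, 0.0516]
tcp_rot: [0.127, 0.992, 0.006, -0.006]
contact_force: [0.0, -0.0, 0.3]
opening: 0.998
finger_force: 0.0
```

```bash
python3 plan.py 0.388,-0.31,0.022,75.5
```

```text
t 28.5 tcp [ 0.3833 -0.3057  0.0516] yaw 75.4 open 0.998
1 [ 0.6 -0.8 -0. ] [-6.1 -3.2 29.5]
```

Emit:
send_rows --rows "0 0 0 0 0 0 1;0 0 0 0 0 0 1"

```text
time: 28.75
eef_pos: [0.3882, -0.3106, 0.0615]
tcp_rot: [0.126, 0.992, -0.002, 0.002]
contact_force: [0.1, 0.5, 0.3]
opening: 0.996
finger_force: 0.0
```

```bash
python3 plan.py 0.388,-0.31,0.022,75.5
```

```text
t 28.75 tcp [ 0.3882 -0.3106  0.0615] yaw 75.5 open 0.996
1 [-0.1  0.2  0. ] [ 0.5  0.7 39.5]
```

Scaled: 38 mm / 800 = 0.0475, 28 mm / 800 = 0.035.

Emit:
send_rows --rows "0 0 0 0 0.0006 0.0188 1;0 0 0 0 0.0006 0.035 1;0 0 0 0 0.0006 0.0475 1;0 0 0 0 0.0006 0.0475 1;0 0 0 0 0.0006 0.0475 -1;0 0 0 0 0.0006 0.0475 -1;0 0 0 0 0.0006 0.0475 -1;0 0 0 0 0.0006 0.0475 -1"

```text
time: 29.75
eef_pos: [0.3875, -0.3094, 0.0218]
tcp_rot: [0.126, 0.992, -0.0, 0.0]
contact_force: [-0.1, -0.5, 1.8]
opening: 0.743
finger_force: 34.5
```

Emit:
send_rows --rows "0 0 0 0 0 0 -1;0 0 0 0 0 0 -1;0 0 0 0 0 0 -1"

```text
time: 30.12
eef_pos: [0.3875, -0.3095, 0.0218]
tcp_rot: [0.126, 0.992, -0.0, 0.0]
contact_force: [0.3, 0.0, 4.2]
opening: 0.74
finger_force: 34.8
```

Scaled: -80 mm / 800 = -0.1, -40 mm / 800 = -0.05.

Emit:
send_rows --rows "0 0 0 0 0 -0.0125 -1;0 0 0 0 0 -0.05 -1;0 0 0 0 0 -0.1 -1;0 0 0 0 0 -0.1 -1;0 0 0 0 0 -0.1 -1"

```text
time: 30.75
eef_pos: [0.3867, -0.3083, 0.1006]
tcp_rot: [0.126, 0.992, 0.001, -0.001]
contact_force: [-0.4, -0.8, -1.4]
opening: 0.743
finger_force: 34.3
```

```bash
python3 plan.py 0.5655,-0.2955,0.08,90 s=50
```

```text
t 30.75 tcp [ 0.3867 -0.3083  0.1006] yaw 75.5 open 0.743
1 [ 0.1 -0.1 -3.6] [-42.5  14.3   5.1]
2 [ 0.1 -0.1 -7.2] [-85.   28.6  10.2]
3 [  0.1  -0.1 -10.9] [-127.5   42.9   15.3]
4 [  0.1  -0.1 -14.5] [-170.    57.1   20.4]
```

Scaled: -170 mm / 800 = -0.2125, -128 mm / 800 = -0.16, -14.5 degrees / 360 = -0.0403.

Emit:
send_rows --rows "0 0 -0.01 -0.0538 0.0175 0 -1;0 0 -0.02 -0.1063 0.0363 0 -1;0 0 -0.0303 -0.16 0.0538 0 -1;0 0 -0.0403 -0.2125 0.0713 0.0063 -1;0 0 -0.0403 -0.2125 0.0713 0.0188 -1;0 0 -0.0403 -0.2125 0.0713 0.025 -1;0 0 -0.0403 -0.2125 0.0713 0.025 -1;0 0 -0.0403 -0.2125 0.0713 0.025 -1"

```text
time: 31.75
eef_pos: [0.5653, -0.2967, 0.0814]
tcp_rot: [0.0, 1.0, 0.0, -0.0]
contact_force: [-0.2, -0.6, -0.3]
opening: 0.739
finger_force: 34.3
```

```bash
python3 plan.py 0.5655,-0.2955,0.0258,90
```

```text
t 31.75 tcp [ 0.5653 -0.2967  0.0814] yaw 89.9 open 0.739
1 [ 0.  -0.  -0.1] [-0.3  1.2 55.6]
```

Scaled: 53 mm / 800 = 0.0663, 50 mm / 800 = 0.0625.

Emit:
send_rows --rows "0 0 0 0 0.0013 0.0188 -1;0 0 0 0 0.0013 0.0338 -1;0 0 0 0 0.0013 0.0425 -1;0 0 0 0 0.0013 0.05 -1;0 0 0 0 0.0013 0.0563 -1;0 0 0 0 0.0013 0.0625 -1;0 0 0 0 0.0013 0.0663 -1;0 0 0 0 0.0013 0.0663 -1"

```text
time: 32.75
eef_pos: [0.566, -0.2954, 0.0281]
tcp_rot: [-0.0, 1.0, 0.0, -0.0]
contact_force: [-0.0, 0.5, -0.8]
opening: 0.744
finger_force: 34.3
```

Scaled: 4 mm / 800 = 0.005, 2 mm / 800 = 0.0025.

Emit:
send_rows --rows "0 0 0 0 0 0.0025 -1;0 0 0 0 0 0.005 -1;0 0 0 0 0 0.005 -1"

```text
time: 33.12
eef_pos: [0.5664, -0.2957, 0.0258]
tcp_rot: [-0.0, 1.0, -0.0, 0.0]
contact_force: [-2.5, 1.5, 5.6]
opening: 0.741
finger_force: 34.9
```

The white block touches down at 0.0258, as predicted. I release it and go up and back.

Scaled: -190 mm / 800 = -0.2375, -160 mm / 800 = -0.2.

Emit:
send_rows --rows "0 0 0 0 0 0 0.9;0 0 0 0 0 0 0.9;0 0 0 0 0 0 0.9;0 0 0 0 0 -0.0313 0.9;0 0 0 0 0 -0.0938 0.9;0 0 0 0 0 -0.1625 0.9;0 0 0 0.0625 0 -0.2 0.9;0 0 0 0.1375 0 -0.2375 0.9"

```text
time: 34.12
eef_pos: [0.4596, -0.2956, 0.214]
tcp_rot: [-0.001, 1.0, -0.001, 0.001]
contact_force: [-0.5, -1.1, 0.6]
opening: 0.95
finger_force: 0.0
```

Scaled: 150 mm / 800 = 0.1875, 110 mm / 800 = 0.1375.

Emit:
send_rows --rows "0 0 0 0.075 0.0375 -0.025 0.9;0 0 0 0.1375 0.075 -0.05 0.9;0 0 0 0.1875 0.125 -0.0625 0.9;0 0 0 0.1875 0.1875 -0.0625 0.9;0 0 0 0.1875 0.1875 -0.0625 0.9"

```text
time: 34.75
eef_pos: [0.3097, -0.1436, 0.2625]
tcp_rot: [-0.002, 1.0, -0.001, 0.001]
contact_force: [0.5, -0.4, 0.5]
opening: 0.953
finger_force: 0.0
```

```bash
python3 seg.py; python3 - <<'E'
from h import *
s=ctrl.get_state();print(s["time"],s["eef_pos"],s["contact_force"])
a=shot("side");b=shot("top")
A=cv2.resize(a["color"][130:230,190:330],(560,400),interpolation=2)[:, :400]
A=cv2.resize(a["color"][140:220,200:300],(500,400),interpolation=2)
C=cv2.resize(a["color"][240:340,215:290],(300,400),interpolation=2)
cv2.imwrite("pics/f.png",np.hstack([A,C])[:,:,::-1])
E
```

```text
pink ((0.4673, -0.4175), (50, 37), -8.9)
yel top None
yel tray ((0.4675, -0.187), (73, 52), 6.6)
white tray ((0.5658, -0.295), (86, 60), 0.1)
white pile None
[ 19  58 184] [ 19  58 185]
150 None
165 None
180 None
34.8 [ 0.31007949 -0.14479795  0.26257917] [-0.85591679  0.69028539  0.01885416]
```

View pics/f.png

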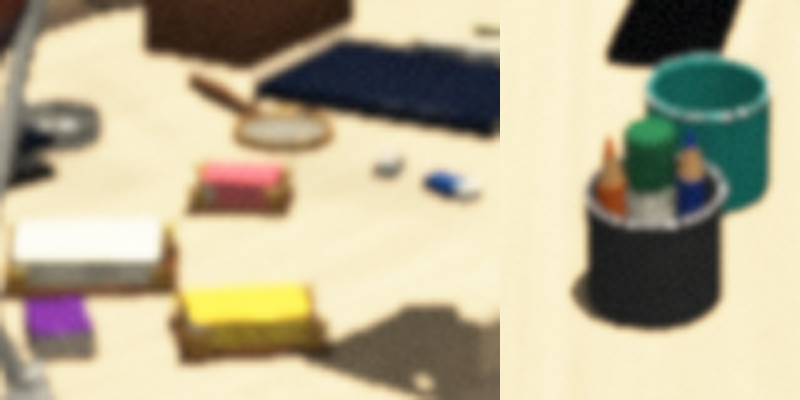

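All three blocks lie flat in their trays: pink (240,185), white (90,255) and yellow (250,315). The glue stick stands in the dark cup between both pencils (655,160), and the hand touches nothing.

```bash
python3 -c "from plant import ctrl; print(ctrl.sign_off())"
```

```text
the job is handed in; nothing more can be done
None
```

I handed the job in at about 35 s: the last pictures show the glue stick upright in the dark pen cup between both pencils and each memo block flat in its own tray; sign-off returned no verdict.

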